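Close a hinged tube clamp and drop its swing bolt home

TASK

Swing the yellow hinged half of the clamp over the tube and press it firmly down until its rubber pad bites on the tube. Then draw out the red-headed swing bolt, swing it upright into the slot and let its head down gently behind the lips of the ear, so that the spring holds the clamp tight, and let go. Do not push so hard that the thin tube dents, do not let the bolt snap or jam onto the ear, and leave the tube and everything else where it lies.

Things in the scene. Friction and masses are not known exactly. Their poses are not given: they have to be found in the camera images.
- clamp: green tube clamp on a brown board (240 x 340 x 10 mm), fixed to the table. Origin: underside of the board's centre, at table height; z up. The tube runs along its y; +x is the hinge side, -x the bolt side. In this frame (mm): tube axis x 0, z 50; hinge pin along y at x 40, z 50; bolt pivot along y at x -46, z 28. Two grey cradles at y +-105.
- cap (a joint): yellow hinged half (250 g), rad: 0 is level over the tube, grows as it opens up and over towards clamp +x (1.6 is upright, limit 2.2). The hinge is stiff (0.2 Nm) and stays where it is left. Its black rubber pad, 40 mm from the pin, differs by 4 mm in thickness from clamp to clamp and cannot be read: home on the tube means anywhere from -0.09 to +0.08 here.
- cap_hinge (a point): centre of the hinge pin, with the yellow half's axes (as the clamp's when cap is 0). The half is 36 mm wide along y; its solid flat top plate spans 18 to 58 mm from the pin along -x, upper face at z 34 mm.
- cap_seat (a point): seat of the bolt's head on the yellow half's ear: on its upper face, over the slot's middle, at x -86, z 20 mm from the pin in the half's axes (shared). The ear is flat, 8 mm thick, 66 to 108 mm from the pin, with an open-ended slot 11 mm wide (y) down its middle (thin fingertips can wedge in it); on the last 6 mm of each prong stands a lip 4 mm high that retains the head.
- swing (a joint): lean of the swing bolt, rad: 0 is upright (along clamp z), grows as it leans out towards clamp -x, limits -0.15 and 1.35; stiff (0.12 Nm), stays where left
- bolt_pivot (a point): centre of the swing bolt's pivot, fixed on the clamp. The head's centre rests 44 mm from it; a spring draws it in. It can be pulled out along the shank by up to 28 mm (5 N to start, 0.4 N more per mm). With the half pressed home the seated head is 4 to 14 mm out; to pass the lips it must be 10 to 12 mm farther out.
- bolt_head (a point): centre of the bolt's head: red barrel, 22 mm in diameter, 46 mm long, axis along clamp y, with a round steel boss (8 mm across, 2.5 mm proud) on each end face: 51 mm over the bosses. Taken by the two bosses it turns freely between the fingers. A slim 8 mm steel shank joins it to the pivot. Axes: z away from the pivot along the shank, y along the barrel.
- tube_center (a point): centre of the loose aluminium tube, 42 mm in diameter, 290 mm long, 500 g, axis along its y, lying in the clamp's lower half and the cradles. Thin-walled: the pad dents it at 55 N, which a push of about 23 N on the ear makes; 6 to 10 N on the ear is firm enough
- collar: bright steel collar ring, 44 mm across, 18 mm high, lying on the board; bystander. Origin: centre of its underside
- elbow: brass pipe elbow, legs about 45 mm, 32 mm high, lying on the board; bystander. Origin: centre of its underside
- wrench: steel open-ended wrench lying on the table; bystander. Origin: centre of its underside (on its handle line)
- driver: screwdriver lying on the table; bystander. Origin: centre of its underside (on its handle line)
- can: white bottle with a green cap, 66 mm across, 170 mm tall; bystander. Origin: centre of its underside
- jar: glass jar with steel lid, 70 mm across, 75 mm tall; bystander. Origin: centre of its underside
- carton: closed cardboard carton, 130 x 100 x 70 mm; bystander. Origin: centre of its underside

How it is judged:
On the way, in this order (a step that is already met when the one before it is completed fails the run):
1. the yellow half lies over the tube and is pressed firmly on it (pad on tube over 8 N) (value of joint cap below 0.12 rad and contact force between cap and tube above 8 N), for 0.2 s.
2. the bolt stands in the slot with its head seated behind the lips (value of joint cap below 0.09 rad and value of joint swing below 0.2 rad and z of bolt_head in the frame of cap_seat between 0.009 and 0.013 m and x of bolt_head in the frame of cap_seat between -0.01 and 0.01 m), for 0.2 s.
At the end, for the whole second after the job is handed in: Yellow half closed (cap under 0.09 rad), bolt upright in the slot (swing under 0.20) and still, its head's centre 9 to 13 mm above the ear's face and -10 to +10 mm from cap_seat along x; pad bears on the tube over 5 N; tube at rest within 12 mm of its start (all of step 2 and contact force between cap and tube above 5 N and velocity of joint swing between -0.05 and 0.05 rad/s and linear speed of tube below 0.01 m/s and distance of tube_center from where it was at the start of the episode below 0.012 m); the robot touches nothing.
It fails at once if the pad pressed on the tube with more than 55 N: the tube is dented (contact force between cap and tube above 55 N).
It fails at once if the bolt's head was jammed on the ear with more than 50 N (contact force between bolt and cap above 50 N).
It fails at once if the bolt's head was let go and sprang (faster than 0.3 m/s) (linear speed of bolt above 0.3 m/s).
It fails at once if a bystander was moved by more than 20 mm (distance of any of collar, elbow, wrench, driver, can, jar, carton from where it was at the start of the episode above 0.02 m).
It also fails if it takes over 53 s, if anything falls off the work surface, if the arm or the gripper's body presses on something with over 40 N, if the wrist force passes 120 N, or if a joint passes its speed limit or range.

ROBOT

A 6-joint arm with a two-finger parallel gripper is mounted at the origin on the work surface. World frame = base frame: x ahead of the robot, y to its left, z up, the work surface at z = 0. Lengths are in m, angles in rad, forces in N, time in s.
With the tool pointing down it reaches from about 0.25 to 0.725 m from the base axis. Payload 4 kg.
Tool frame: the origin (TCP) lies between the finger pads; the fingertips stand 8 mm ahead of it and the grasp point (between the pads) lies 11 mm behind it; z points along the fingers, y is the direction in which the jaws open and shut (so a half turn about z gives the same grasp; the last joint's range is limited). The gripper opens to 85 mm and grips with 20 to 120 N. Pads are 22 mm wide; open, the fingers measure 114 mm over their backs; the gripper's body (76 mm by 85 mm) begins 54 mm behind the grasp point. The pads swing forward as they close: fully open they stand 13 mm farther back than shut.
Start: joints at [-1.115, 0.241, 0.005, 1.335, 0, 1.571], TCP at [0.22, -0.449, 0.239] pointing down, gripper open.
Joint ranges: [-2.72, 2.72], [-1.05, 1.87], [-1.09, 1.28], [-1.99, 2.15], [-1.42, 1.44], [-3.14, 3.14]. Speed limits (rad/s): [2.79, 2.79, 3.14, 3.14, 3.14, 3.14].

INTERFACE

Orientations are given as a unit quaternion [x, y, z, w].
In Python, from workcell import * gives the robot as it stands.
- The arm moves only by the tool send_rows, never from a script. Its argument "increments" is a list that holds one entry, the list of rows, each a list of 6 numbers: the shift along the tool's x, y, z in units of 50 mm (1.0 is 50 mm), then the turn, a rotation vector about the tool's x, y, z in units of 10 degrees (1.0 is 10 degrees). In form: [[[x, y, z, ax, ay, az], ...]]. A call has 1 to 8 rows; each row shifts and turns the commanded pose from where the row before left it, along the tool's axes as they then stand; what a row does not reach is not made up. A row lasts 1/8 s, in which the tool goes at most 62.5 mm and 10.7 degrees, less where a joint would pass 70% of its speed; a pose out of reach is approached as far as the arm can. A call with a number of a shift or a turn outside -1 to 1 is refused whole. A call with a gripper value outside its range is refused whole. "grip" is the closure, from 0 (fully open) to 1 (shut), set as the call begins (left out, the last holds). The fingers move at their own pace and stop on an object; the grip force is fixed at half the most. Time passes only in rows, so rows that do not move let the fingers close. It gives the time, the measured TCP pose, the force and the opening at its end, in the units of the state.
- get_obs(): the state, without advancing time (a new reading comes with each control period).
- camera(name): name is "side" or "top"; returns a dict with "color" (480x640x3 uint8, red, green, blue), "z_map" (480x640 float32, m along the optical axis (not along the pixel's ray), 0 where there is no reading), "intrinsics" (3x3 intrinsics, pixels), "pose" (4x4, takes a point from camera to world coordinates). Camera axes: x right, y down, z forward; pixel columns grow to the right and rows downward; lengths in m; the calibration is good to about 2 mm. A picture is of the moment at which its call begins.
- job_done(): hands the job in, once; it reports no verdict.
The state is a dict: "clock": time; "joint_pos": joint angles; "joint_vel": joint speeds; "tau": joint torques, N m; "eef_pos": TCP position; "tool_rot": TCP orientation; "ft_force": force on the tool from outside, world axes, zero at the start; "ft_torque": the same for the moment, N m; "grip_width": finger opening in m.
Only numpy, scipy, OpenCV 4.12 (cv2) and the standard library are available. Lean on these libraries where they do the work, as an engineer would, in place of code of your own. Each camera call takes 0.05 s, during which the arm holds its last target.

## Working session

There is one attempt and no reset: what is moved stays moved. The work goes in short steps, Python scripts to look and compute and a tool call to move; the robot and the scene stay as the last step left them, time stands still between calls to the robot, and variables do not carry over. Pictures are saved under pics/ and viewed, and the job is handed in when it is done.

Besides the shell and the picture viewer there is one more tool, called after "Call:" as name([rows], argument=value, ...), one row to a line, values as JSON. send_rows: Moves the arm, as the interface text tells. Its arguments: {"type":"object","properties":{"increments":{"type":"array"},"grip":{"type":"number"}},"required":["increments"]}

```bash
ls -la; mkdir -p pics; cat > h.py <<'E'
from workcell import *
import numpy as np, cv2
def save(name,fn):
    c=camera(name); np.savez(fn.replace('.png','.npz'),**{k:np.asarray(v) for k,v in c.items()})
    cv2.imwrite(fn,cv2.cvtColor(c["color"],cv2.COLOR_RGB2BGR)); return c
def pts(c):
    K=c["intrinsics"];z=c["z_map"];v,u=np.mgrid[0:480,0:640]
    P=np.stack([(u-K[0,2])/K[0,0]*z,(v-K[1,2])/K[1,1]*z,z],-1)
    return P@c["pose"][:3,:3].T+c["pose"][:3,3]
E
python3 - <<'E'
from h import *
for n in("side","top"):
    c=save(n,f"pics/{n}0.png"); print(n,c["pose"].round(3).tolist(),c["intrinsics"][0,0])
print(get_obs())
E
```

```text
total 12
drwxr-xr-x  3 agent agent 4096 Dec  7 15:06 .
drwxr-xr-x 23 root  root  4096 Dec  7 15:06 ..
drwxr-xr-x  2 agent agent 4096 Dec  7 15:06 pics
side [[-0.827, -0.351, 0.438, 0.07], [-0.562, 0.531, -0.634, 0.637], [-0.01, -0.771, -0.637, 0.737], [0.0, 0.0, 0.0, 1.0]] 492.0697356924724
top [[0.001, -0.997, 0.083, 0.433], [-1.0, -0.001, -0.006, -0.033], [0.006, -0.083, -0.997, 1.123], [0.0, 0.0, 0.0, 1.0]] 498.23711163632476
{'clock': 0.1, 'joint_pos': array([-1.11498059e+00,  2.41356297e-01,  3.84317947e-03,  1.33517258e+00,
        4.12945356e-05,  1.57082382e+00]), 'joint_vel': array([-0.0010316 , -0.00289897,  0.00155654,  0.00118169,  0.00087018,
        0.00019806]), 'tau': array([ 3.08797771e-04, -3.73138225e+01,  2.53010166e+01,  1.08636546e-02,
       -6.64403888e-05, -8.13484320e-06]), 'eef_pos': array([ 0.21986744, -0.44845421,  0.23848661]), 'tool_rot': array([ 9.74143897e-01,  2.25926481e-01, -1.93341556e-04, -9.24919280e-04]), 'ft_force': array([0.39257688, 0.2392174 , 0.09309695]), 'ft_torque': array([0.03511672, 0.01249423, 0.0306977 ]), 'grip_width': 0.0854538433612225}
```

View pics/side0.png

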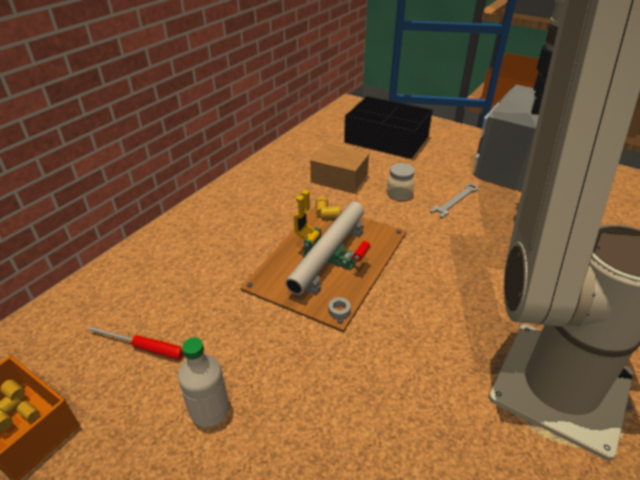

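View pics/top0.png

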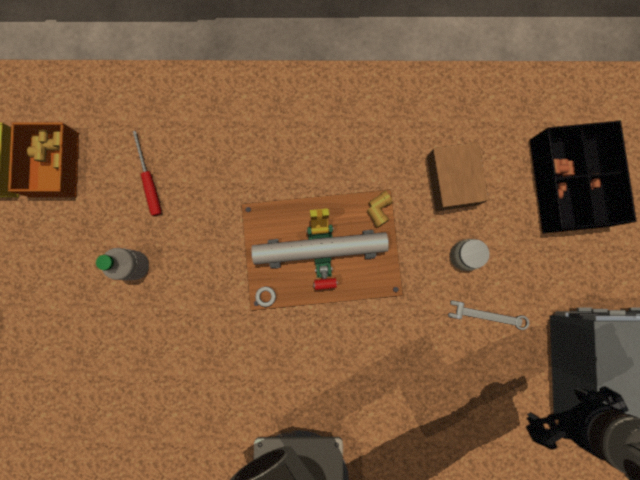

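The board sits ahead of the robot, with the tube at about (320,249) in top. The yellow half stands open at (319,218), on the far side. The red head is at (325,284), on the robot's side.

```bash
cat > m.py <<'E'
from h import *
def load(fn): return dict(np.load(fn))
def masks(c):
    h=cv2.cvtColor(c["color"],cv2.COLOR_RGB2HSV).astype(int);H,S,V=h[...,0],h[...,1],h[...,2]
    return dict(red=((H<6)|(H>174))&(S>170)&(V>90),yel=(H>20)&(H<32)&(S>190)&(V>100),gray=(S<60)&(V>90))
E
python3 - <<'E'
from m import *
for n,box in(("top",(240,180,410,310)),("side",(240,180,410,330))):
    c=load(f"pics/{n}0.npz");P=pts(c);M=masks(c)
    b=np.zeros((480,640),bool);b[box[1]:box[3],box[0]:box[2]]=1
    for k,m in M.items():
        m=m&b&(c["z_map"]>0); q=P[m]
        if k!='gray' :q=q[q[:,2]>0.0]
        else: q=q[q[:,2]>.05]
        print(n,k,len(q),q.min(0).round(3),q.max(0).round(3),np.median(q,0).round(4))
        if k=='gray':
            mu=q.mean(0);u,s,vt=np.linalg.svd(q-mu);print(' dir',vt[0],'mean',mu, 'ends',((q-mu)@vt[0]).min(),((q-mu)@vt[0]).max(),'ztop',np.percentile(q[:,2],[50,90,98]))
    x0,y0,x1,y1=box
    im=cv2.resize(c["color"][y0:y1,x0:x1],None,fx=4.5,fy=4,interpolation=cv2.INTER_CUBIC)
    cv2.imwrite(f"pics/{n}0z.png",im[:600,:800,::-1])
E
```

```text
top red 206 [ 0.418 -0.081  0.06 ] [ 0.441 -0.034  0.075] [ 0.4296 -0.0576  0.069 ]
top yel 22 [ 0.542 -0.06   0.054] [ 0.58  -0.03   0.162] [ 0.5519 -0.044   0.0613]
top gray 2390 [ 0.443 -0.19   0.051] [0.538 0.097 0.077] [ 0.5047 -0.0471  0.0687]
 dir [-0.09702041  0.99528136  0.00143309] mean [ 0.50534752 -0.04685775  0.06803786] ends -0.1431724300356944 0.1446607888043997 ztop [0.06871999 0.07262607 0.0742737 ]
side red 141 [ 0.418 -0.078  0.051] [ 0.437 -0.033  0.072] [ 0.4263 -0.0502  0.0677]
side yel 256 [ 0.538 -0.182  0.027] [ 0.606 -0.026  0.159] [ 0.5641 -0.0542  0.0565]
side gray 215 [ 0.472 -0.183  0.05 ] [0.526 0.1   0.069] [ 0.4858 -0.0169  0.0566]
 dir [-0.07920168  0.99682364  0.00835019] mean [ 0.48796996 -0.01952562  0.05706673] ends -0.1639665988271225 0.11967922397842133 ztop [0.05664606 0.06323994 0.06679477]
```

```bash
python3 - <<'E'
from m import *
# board outline from the top view: brown board points at z~0.01
c=load("pics/top0.npz");P=pts(c)
print(P[240:300:10,250:400:30,2].round(4))
h=cv2.cvtColor(c["color"],cv2.COLOR_RGB2HSV)
# board corners by height
b=(P[...,2]>0.006)&(P[...,2]<0.014)
b[:180]=0;b[315:]=0;b[:,:235]=0;b[:,410:]=0
b=cv2.morphologyEx(b.astype(np.uint8),cv2.MORPH_OPEN,np.ones((3,3)))
q=P[b>0][:,:2].astype(np.float32);print(len(q),cv2.minAreaRect(q))
E
```

```text
[[0.0093 0.0117 0.0606 0.0688 0.0715]
 [0.0127 0.0709 0.0696 0.0689 0.0654]
 [0.0111 0.0638 0.0117 0.0094 0.0118]
 [0.0106 0.0111 0.0079 0.0085 0.0113]
 [0.0091 0.0114 0.0098 0.0094 0.0094]
 [0.0097 0.01   0.0118 0.0113 0.0096]]
9479 ((0.5064529180526733, -0.049871399998664856), (0.24023735523223877, 0.34000876545906067), 5.702857494354248)
```

View pics/side0z.png

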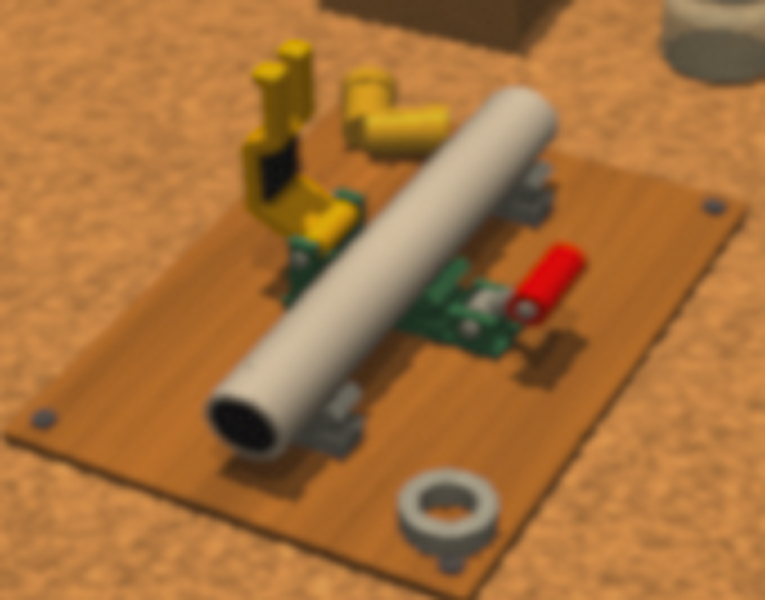

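View pics/top0z.png

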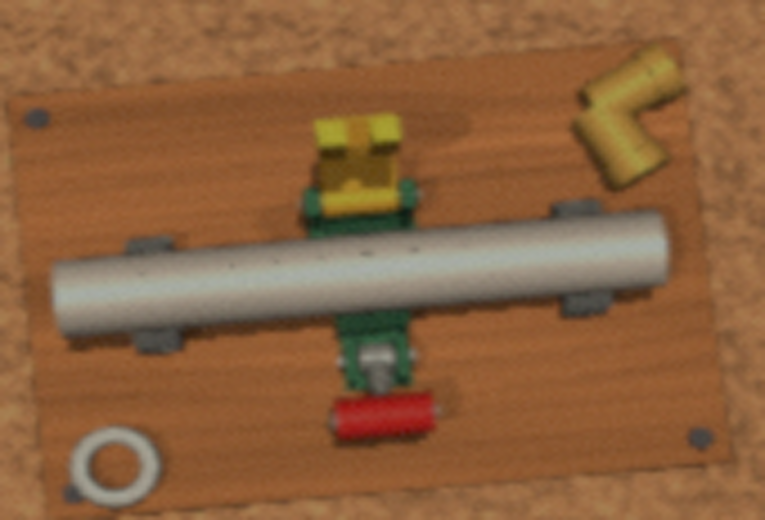

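```bash
cat >> m.py <<'E'
O=np.array([.506,-.050,0.]);yaw=np.radians(5.67)
R=np.array([[np.cos(yaw),-np.sin(yaw),0],[np.sin(yaw),np.cos(yaw),0],[0,0,1]])
def tocl(P): return (P-O)@R
def capfr(P): # into hinge-centred clamp coords
    return tocl(P)-np.array([.040,0,.050])
E
python3 - <<'E'
from m import *
for n in("top","side"):
    c=load(f"pics/{n}0.npz");P=tocl(pts(c))
    # hinge-region points above 60mm & x>20mm
    m=(c["z_map"]>0)&(abs(P[...,1])<.03)&(P[...,0]>.03)&(P[...,0]<.16)&(P[...,2]>.03)
    q=P[m];hsv=cv2.cvtColor(c["color"],cv2.COLOR_RGB2HSV)[m]
    o=np.argsort(-q[:,2])
    print(n,len(q))
    for i in o[::max(1,len(o)//45)]: print((q[i]*1000).round().astype(int),hsv[i])
    m=masks(c)["red"]&(abs(P[...,1])<.05)&(P[...,0]>-.12)&(P[...,0]<0)
    q=P[m]*1000;print('red',q.min(0).round(1),q.max(0).round(1),np.percentile(q,[5,50,95],axis=0).round(1).tolist())
E
```

```text
top 495
[ 66  13 162] [ 26 181 168]
[ 62 -12 160] [ 28 178 168]
[ 62 -10 159] [ 27 182 165]
[ 68  -9 158] [ 23 186 158]
[ 62 -16 158] [ 28 176 164]
[ 63  -6 157] [ 24 191 152]
[ 63  12 157] [ 28 177 166]
[ 69 -11 156] [ 24 184 161]
[ 65  -6 154] [ 24 190 153]
[ 57  -6 143] [ 20 182 101]
[ 56  -6 134] [ 20 216  85]
[ 55 -12 123] [ 19 205  71]
[ 64  -5 120] [ 19 193 149]
[ 63  -3 118] [ 18 197 150]
[ 69  -5 116] [ 20 192 155]
[ 75  17 114] [ 23 176 154]
[ 71  -6 112] [ 21 199 150]
[57  8 69] [ 19 206  99]
[36 25 67] [61 83 80]
[35 23 66] [ 65 108  87]
[56 12 65] [ 19 184 104]
[60  8 64] [ 19 201  94]
[54 -9 64] [ 20 208 102]
[ 42 -25  63] [64 98 86]
[ 50 -13  63] [ 19 190 106]
[42 20 62] [49 92 94]
[53 17 61] [ 17 184  97]
[38 21 61] [53 93 90]
[34 23 61] [ 67 109  75]
[55 -3 60] [ 19 208 102]
[36  4 60] [ 21 198 157]
[47  2 60] [ 20 192 165]
[46 18 59] [ 21 176  84]
[42 12 59] [ 26 181 163]
[ 41 -14  59] [ 25 185 164]
[ 37 -12  58] [ 22 190 162]
[41  1 58] [ 25 180 167]
[ 48 -17  57] [ 20 190 137]
[37  6 57] [ 21 197 158]
[ 33 -13  57] [ 20 207  95]
[48 26 56] [ 17 139 110]
[34 -3 55]
[... 827 characters left out ...]
[ 64 -13  78] [ 14 177  91]
[ 62 -11  74] [ 17 214 111]
[61 19 68] [ 20 235 128]
[61  5 66] [ 20 235 125]
[62 -1 64] [ 20 235 126]
[57 -6 63] [ 20 236 136]
[58 -2 63] [ 20 236 136]
[55 -6 61] [ 20 236 136]
[64 18 60] [ 20 236 120]
[ 51 -17  60] [ 19 238 177]
[49  5 59] [ 21 242 191]
[49 -4 59] [ 20 237 145]
[46  1 58] [ 22 242 201]
[45  7 57] [ 22 243 213]
[ 36 -14  57] [ 21 242 196]
[ 42 -20  56] [ 25 245 150]
[57 18 55] [ 19 228 125]
[35 12 53] [ 21 241 160]
[ 32 -15  52] [ 22 220  95]
[33 16 48] [ 28 152  74]
[ 35 -20  45] [ 22 182  77]
[34 18 38] [32 52 69]
[ 39 -17  33] [39 70 58]
red [-86.5 -19.8  50.6] [-67.3  25.2  72.1] [[-85.5, -15.7, 59.3], [-79.2, 7.8, 67.7], [-70.5, 23.8, 70.5]]
```

```bash
cat >> m.py <<'E'
from scipy.spatial.transform import Rotation as Ro
def plan(tgt,yawdeg=5.67,n=None):
    o=get_obs();p=o["eef_pos"];r=Ro.from_quat(o["tool_rot"])
    rt=Ro.from_matrix(np.array([[np.cos(np.radians(yawdeg)),np.sin(np.radians(yawdeg)),0],[np.sin(np.radians(yawdeg)),-np.cos(np.radians(yawdeg)),0],[0,0,-1]]).copy())
    d=r.inv().apply(np.asarray(tgt)-p)/.05
    rv=np.degrees((r.inv()*rt).as_rotvec())/10
    print('t',round(o["clock"],2),'clamp',(tocl(p)*1000).round(1),'F',o["ft_force"].round(2),'w',round(o["grip_width"],4))
    print('units in present tool axes',d.round(3),'rot',rv.round(3),'in aligned axes',(rt.inv().apply(np.asarray(tgt)-p)/.05).round(3))
def cl(x,y,z): return O+R@(np.array([x,y,z])/1000)
E
python3 - <<'E'
from m import *
plan(cl(105,0,235))
E
```

```text
t 0.1 clamp [-324.1 -368.2  238.5] F [0.39 0.24 0.09] w 0.0855
units in present tool axes [10.614 -3.903  0.078] rot [-1.100e-02  2.000e-03  2.044e+00] in aligned axes [ 8.582 -7.365  0.07 ]
```

Call:
send_rows([
  [[0,0,0,0,0,0.68],[0,0,0,0,0,0.68],[0,0,0,0,0,0.68],[0.86,-0.74,0,0,0,0],[0.86,-0.74,0,0,0,0],[0.86,-0.74,0,0,0,0],[0.86,-0.74,0,0,0,0],[0.86,-0.74,0,0,0,0]],
], grip=1)

```text
clock: 1.1
eef_pos: [0.4164, -0.2419, 0.239]
tool_rot: [0.999, 0.05, -0.0, -0.0]
ft_force: [0.8, -1.2, -0.3]
grip_width: 0.0002
```

Call:
send_rows([
  [[0.86,-0.74,0,0,0,0],[0.86,-0.74,0,0,0,0],[0.86,-0.74,0,0,0,0],[0.86,-0.74,0,0,0,0],[0.86,-0.74,0,0,0,0],[0,0,0,0,0,0]],
])

```text
clock: 1.85
eef_pos: [0.6127, -0.0345, 0.2372]
tool_rot: [0.999, 0.053, -0.001, -0.0]
ft_force: [0.2, -0.3, 0.2]
grip_width: -0.0003
```

```bash
python3 - <<'E'
from m import *
plan(cl(105,0,235))
for n in("side","top"): save(n,f"pics/{n}1.png")
E
```

```text
t 1.85 clamp [107.7   4.9 237.2] F [ 0.21 -0.28  0.18] w -0.0003
units in present tool axes [-0.055  0.097  0.044] rot [-0.005  0.011  0.035] in aligned axes [-0.054  0.097  0.044]
```

View pics/side1.png

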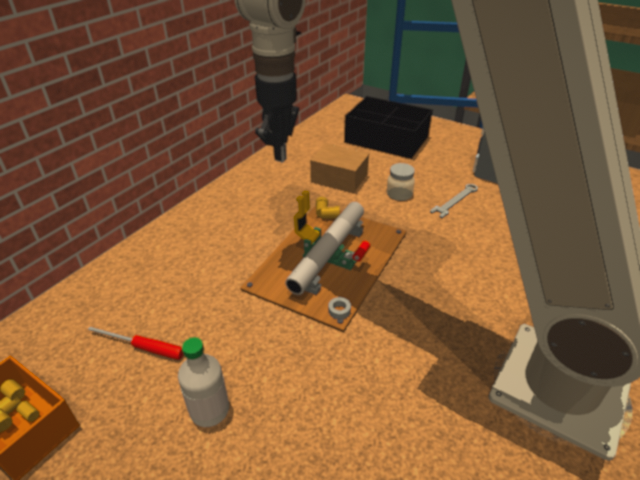

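Call:
send_rows([
  [[-0.2,0.1,0,0,0,0],[0,0,0.65,0,0,0],[0,0,0.65,0,0,0],[0,0,0.65,0,0,0],[0,0,0.65,0,0,0],[0,0,0,0,0,0]],
])

```text
clock: 2.7
eef_pos: [0.5981, -0.0454, 0.1072]
tool_rot: [0.999, 0.049, -0.003, -0.0]
ft_force: [-0.1, 0.3, -0.2]
grip_width: 0.0001
```

```bash
python3 - <<'E'
from m import *
plan(cl(86,0,107))
E
```

```text
t 2.7 clamp [ 92.1  -4.6 107.2] F [-0.12  0.28 -0.17] w 0.0001
units in present tool axes [-0.122 -0.091  0.005] rot [-0.005  0.036 -0.009] in aligned axes [-0.122 -0.091  0.005]
```

Call:
send_rows([
  [[-0.12,-0.1,0,0,0,0],[-0.2,0,-0.12,0,0,0],[-0.23,0,-0.08,0,0,0],[-0.24,0,-0.03,0,0,0],[-0.24,0,0.02,0,0,0],[0,0,0,0,0,0]],
])

```text
clock: 3.45
eef_pos: [0.5513, -0.0442, 0.1241]
tool_rot: [0.999, 0.05, 0.004, 0.0]
ft_force: [0.3, 1.0, 12.0]
grip_width: 0.0002
```

```bash
python3 - <<'E'
from m import *
plan(cl(40,0,117))
c=save("side","pics/side2.png")
cv2.imwrite("pics/side2z.png",cv2.resize(c["color"][120:320,240:420,::-1],None,fx=3,fy=3,interpolation=cv2.INTER_CUBIC))
E
```

```text
t 3.45 clamp [ 45.6   1.3 124.1] F [ 0.34  1.03 11.97] w 0.0002
units in present tool axes [-0.113  0.026  0.141] rot [ 0.006 -0.042  0.005] in aligned axes [-0.112  0.026  0.142]
```

View pics/side2z.png

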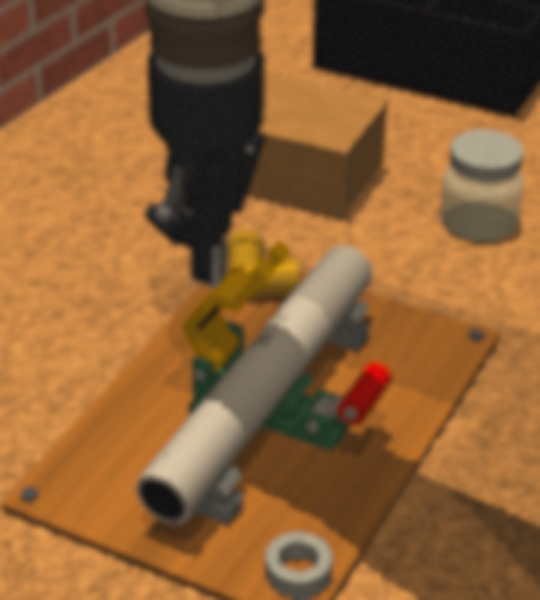

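Call:
send_rows([
  [[-0.24,0,0,0,0,0],[-0.24,0,0.04,0,0,0],[-0.22,0,0.1,0,0,0],[0,0,0,0,0,0],[0,0,0,0,0,0]],
])

```text
clock: 4.12
eef_pos: [0.514, -0.0476, 0.1121]
tool_rot: [0.999, 0.05, -0.001, -0.0]
ft_force: [0.0, 0.9, 0.4]
grip_width: 0.0
```

```bash
python3 - <<'E'
from m import *
plan(cl(0,0,110))
c=save("side","pics/side3.png")
cv2.imwrite("pics/side3z.png",cv2.resize(c["color"][120:320,240:420,::-1],None,fx=3,fy=3,interpolation=cv2.INTER_CUBIC))
E
```

```text
t 4.12 clamp [  8.2   1.6 112.1] F [0.04 0.86 0.4 ] w 0.0
units in present tool axes [-0.163  0.032  0.042] rot [-0.002  0.014  0.003] in aligned axes [-0.163  0.032  0.042]
```

View pics/side3z.png

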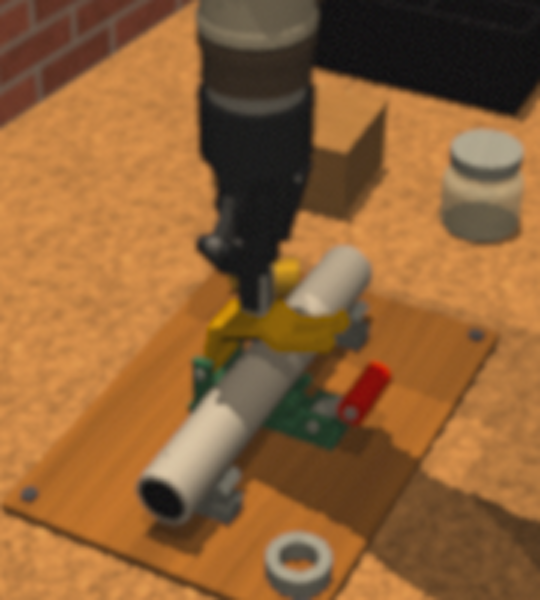

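Call:
send_rows([
  [[0,0,-0.16,0,0,0],[-0.4,0,0,0,0,0],[0,0,0.1,0,0,0],[0,0,0.1,0,0,0],[0,0,0.1,0,0,0],[0,0,0,0,0,0]],
])

```text
clock: 4.92
eef_pos: [0.4939, -0.0497, 0.1055]
tool_rot: [0.999, 0.05, -0.002, 0.0]
ft_force: [-1.7, -0.6, 2.4]
grip_width: 0.0003
```

```bash
python3 - <<'E'
from m import *
plan(cl(-12,0,92))
E
```

```text
t 4.92 clamp [-12.    1.5 105.5] F [-1.71 -0.62  2.44] w 0.0003
units in present tool axes [0.001 0.03  0.271] rot [0.    0.019 0.003] in aligned axes [0.    0.03  0.271]
```

Call:
send_rows([
  [[0,0.03,0.06,0,0,0],[0,0,0.06,0,0,0],[0,0,0.04,0,0,0],[0,0,0,0,0,0]],
])

```text
clock: 5.42
eef_pos: [0.4955, -0.051, 0.0974]
tool_rot: [0.999, 0.05, -0.0, -0.0]
ft_force: [-0.7, -1.3, 1.1]
grip_width: 0.0002
```

Call:
send_rows([
  [[0,0,0.04,0,0,0],[0,0,0,0,0,0]],
])

```text
clock: 5.68
eef_pos: [0.4955, -0.0511, 0.0956]
tool_rot: [0.999, 0.05, 0.0, 0.0]
ft_force: [-0.4, -0.3, 1.0]
grip_width: 0.0001
```

Call:
send_rows([
  [[0,0,0.04,0,0,0],[0,0,0,0,0,0]],
])

```text
clock: 5.92
eef_pos: [0.4955, -0.0511, 0.0936]
tool_rot: [0.999, 0.05, 0.0, -0.0]
ft_force: [0.0, -0.1, -0.1]
grip_width: 0.0003
```

Call:
send_rows([
  [[0,0,0.03,0,0,0],[0,0,0,0,0,0]],
])

```text
clock: 6.18
eef_pos: [0.4953, -0.0511, 0.0926]
tool_rot: [0.999, 0.05, 0.0, 0.0]
ft_force: [-2.0, -0.1, 5.6]
grip_width: 0.0001
```

Call:
send_rows([
  [[0,0,0.03,0,0,0],[0,0,0,0,0,0]],
])

```text
clock: 6.42
eef_pos: [0.4947, -0.0511, 0.0917]
tool_rot: [0.999, 0.05, -0.0, 0.0]
ft_force: [-5.6, -0.2, 10.2]
grip_width: -0.0001
```

```bash
python3 - <<'E'
from m import *
plan(cl(-12,0,92))
c=save("side","pics/side4.png")
cv2.imwrite("pics/side4z.png",cv2.resize(c["color"][180:300,270:400,::-1],None,fx=5,fy=5,interpolation=cv2.INTER_CUBIC))
E
```

```text
t 6.42 clamp [-11.3  -0.   91.7] F [-5.55 -0.19 10.22] w -0.0001
units in present tool axes [-0.013 -0.001 -0.006] rot [0.001 0.004 0.004] in aligned axes [-0.013 -0.001 -0.006]
```

View pics/side4z.png

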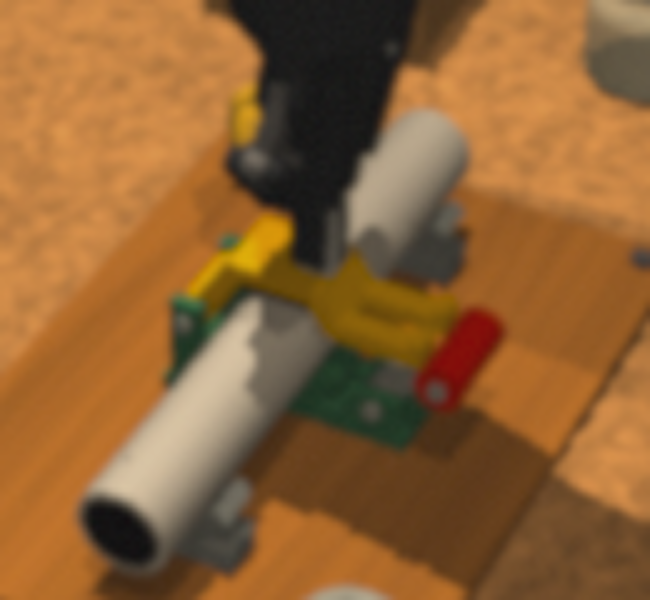

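Call:
send_rows([
  [[0,0,0.03,0,0,0],[0,0,0,0,0,0]],
])

```text
clock: 6.72
eef_pos: [0.4947, -0.0512, 0.0916]
tool_rot: [0.999, 0.05, 0.0, 0.0]
ft_force: [-9.3, 0.2, 18.5]
grip_width: 0.0001
```

Call:
send_rows([
  [[0,0,0.02,0,0,0],[0,0,0,0,0,0]],
])

```text
clock: 6.98
eef_pos: [0.4947, -0.0512, 0.0915]
tool_rot: [0.999, 0.05, 0.0, 0.0]
ft_force: [-10.6, 0.7, 26.1]
grip_width: 0.0001
```

Call:
send_rows([
  [[0,0,0,0,0,0],[0,0,0,0,0,0],[0,0,-0.06,0,0,0],[0,0,-0.2,0,0,0],[0,0,-0.8,0,0,0],[0,0,-0.8,0,0,0],[-0.8,0,-0.4,0,0,0],[-0.8,0,0,0,0,0]],
], grip=1)

```text
clock: 7.98
eef_pos: [0.4169, -0.0592, 0.2033]
tool_rot: [0.999, 0.05, 0.002, 0.0]
ft_force: [-0.5, -0.1, 0.7]
grip_width: -0.0001
```

Call:
send_rows([
  [[-0.7,0,0,0,0,0],[-0.7,0,0,0,0,0],[-0.7,0,0,0,0,0],[0,0,0,0,0,0]],
], grip=0)

```text
clock: 8.48
eef_pos: [0.3097, -0.0694, 0.2014]
tool_rot: [0.999, 0.049, 0.0, -0.0]
ft_force: [0.6, 0.3, 1.1]
grip_width: 0.0727
```

```bash
python3 - <<'E'
from m import *
plan(cl(-77,0,120))
c=save("side","pics/side5.png")
cv2.imwrite("pics/side5z.png",cv2.resize(c["color"][180:300,270:400,::-1],None,fx=5,fy=5,interpolation=cv2.INTER_CUBIC))
c2=save("top","pics/top5.png")
cv2.imwrite("pics/top5z.png",cv2.resize(c2["color"][180:320,240:410,::-1],None,fx=4,fy=4,interpolation=cv2.INTER_CUBIC))
for c in(c,c2):
    P=tocl(pts(c))*1000;M=masks(c)
    h=cv2.cvtColor(c["color"],cv2.COLOR_RGB2HSV)
    inb=(abs(P[...,1])<19)&(c["z_map"]>0)&(h[...,1]>150)&(h[...,0]>14)&(h[...,0]<34)
    for a,b in((-68,-62),(-60,-50),(-50,-40),(-40,-30),(-15,-5),(-5,5),(5,15),(34,46)):
        q=P[inb&(P[...,0]>a)&(P[...,0]<b)&(P[...,2]>55)]
        if len(q):print(a,b,len(q),np.percentile(q[:,2],[25,50,75]).round(1))
    m=M["red"]&(abs(P[...,1])<40)&(P[...,0]>-120)&(P[...,0]<0)&(c["z_map"]>0)
    q=P[m];print('red',np.percentile(q,[0,5,50,95,100],axis=0).round(1).tolist())
E
```

```text
t 8.47 clamp [-197.3    0.   201.4] F [0.59 0.27 1.11] w 0.0727
units in present tool axes [2.405 0.    1.629] rot [-0.    -0.001 -0.002] in aligned axes [2.405e+00 1.000e-03 1.629e+00]
-68 -62 48 [67.2 70.4 72.4]
-60 -50 57 [66.  68.  69.3]
-50 -40 57 [64.4 67.8 68.9]
-40 -30 65 [66.1 68.3 69.3]
-15 -5 59 [80.5 82.5 83.5]
-5 5 61 [81.7 82.8 83.5]
5 15 57 [81.7 82.8 83.5]
34 46 25 [56.8 58.1 58.8]
red [[-88.0, -21.9, 47.4], [-86.8, -16.2, 57.6], [-80.2, 6.0, 66.3], [-70.9, 23.6, 69.3], [-68.6, 24.9, 71.0]]
-68 -62 34 [72.  73.4 74.3]
-60 -50 55 [68.4 69.8 70.9]
-50 -40 58 [68.9 70.2 71.2]
-40 -30 56 [68.6 70.4 72.1]
-15 -5 77 [83.3 84.7 85.9]
-5 5 77 [83.2 84.5 86. ]
5 15 74 [83.3 84.4 85.7]
34 46 76 [58.5 60.4 64.9]
red [[-88.1, -22.9, 50.5], [-87.0, -20.1, 63.6], [-78.6, -0.4, 68.0], [-69.8, 19.5, 71.6], [-67.5, 22.9, 74.4]]
```

View pics/side5z.png

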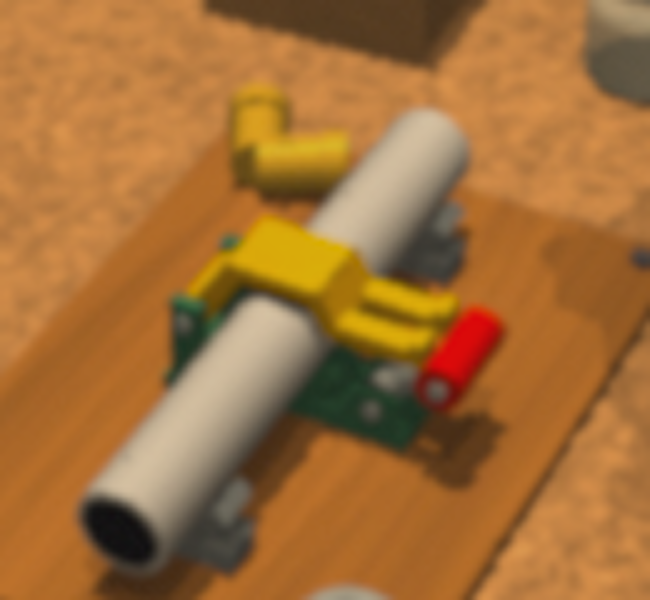

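View pics/top5z.png

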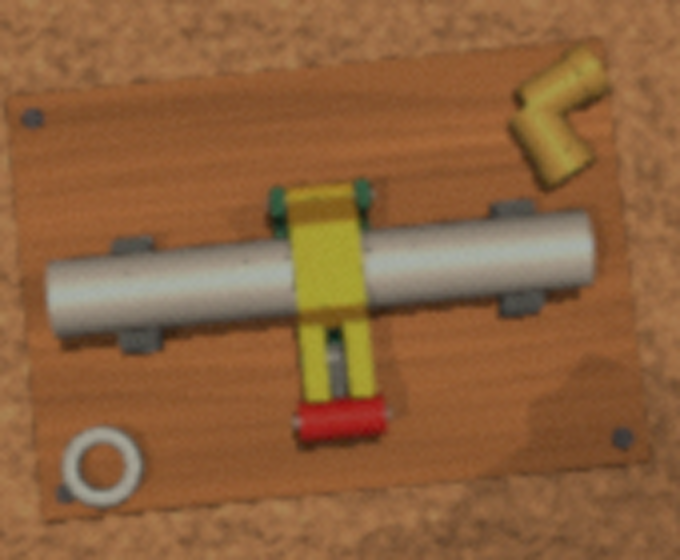

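Call:
send_rows([
  [[0.6,0,0.4,0,0,0],[0.6,0,0.4,0,0,0],[0.6,0,0.4,0,0,0],[0.58,-0.01,0.42,0,0,0],[0,0,0.4,0,0,0],[0,0,0,0,0,0],[0,0,0,0,0,0]],
], grip=0)

```text
clock: 9.45
eef_pos: [0.4304, -0.0571, 0.1006]
tool_rot: [0.999, 0.05, 0.0, -0.0]
ft_force: [0.4, 0.2, 0.9]
grip_width: 0.0853
```

```bash
python3 - <<'E'
from m import *
plan(cl(-78,0.5,44))
E
```

```text
t 9.45 clamp [-76.    0.4 100.6] F [0.4  0.21 0.86] w 0.0853
units in present tool axes [-4.100e-02 -1.000e-03  1.132e+00] rot [ 0.    -0.002  0.006] in aligned axes [-4.100e-02 -1.000e-03  1.132e+00]
```

Call:
send_rows([
  [[-0.04,0,0.38,0,0,0],[0,0,0.38,0,0,0],[0,0,0.37,0,0,0],[0,0,0,0,0,0],[0,0,0,0,0,0]],
])

```text
clock: 10.07
eef_pos: [0.4286, -0.0575, 0.045]
tool_rot: [0.999, 0.05, 0.001, 0.0]
ft_force: [-0.4, 0.5, 0.5]
grip_width: 0.0852
```

```bash
python3 - <<'E'
from m import *
plan(cl(-78,0.5,44))
c=save("side","pics/side6.png")
cv2.imwrite("pics/side6z.png",cv2.resize(c["color"][180:300,290:420,::-1],None,fx=5,fy=5,interpolation=cv2.INTER_CUBIC))
c2=save("top","pics/top6.png")
P=tocl(pts(c))*1000
m=masks(c)["red"]&(abs(P[...,1])<40)&(P[...,0]>-120)&(P[...,0]<0)&(c["z_map"]>0)
print(np.percentile(P[m],[1,50,99],axis=0).round(1))
E
```

```text
t 10.07 clamp [-77.8   0.2  45. ] F [-0.43  0.46  0.53] w 0.0852
units in present tool axes [-0.005 -0.007  0.02 ] rot [ 0.003 -0.012  0.004] in aligned axes [-0.005 -0.007  0.02 ]
[[-87.5 -20.2  52.2]
 [-83.4   2.9  65.3]
 [-77.8  23.7  70.3]]
```

View pics/side6z.png

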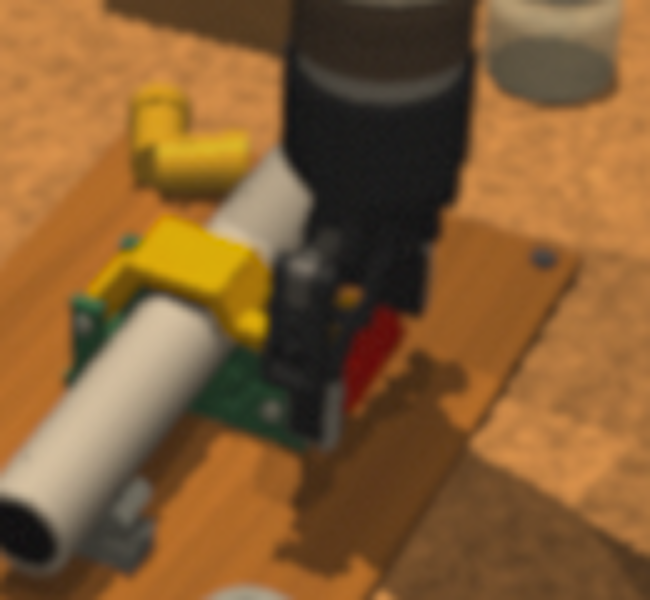

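Call:
send_rows([
  [[0,0,0,0,0,0],[0,0,0,0,0,0],[0,0,0,0,0,0],[0,0,0,0,0,0],[0,0,0,0,0,0]],
], grip=1)

```text
clock: 10.8
eef_pos: [0.4273, -0.058, 0.0442]
tool_rot: [0.999, 0.05, -0.0, 0.001]
ft_force: [-2.7, -2.9, 5.8]
grip_width: 0.0481
```

```bash
python3 - <<'E'
from m import *
plan(cl(-78,0.5,44))
c=save("side","pics/side7.png")
cv2.imwrite("pics/side7z.png",cv2.resize(c["color"][180:300,290:420,::-1],None,fx=5,fy=5,interpolation=cv2.INTER_CUBIC))
E
```

```text
t 10.8 clamp [-79.1  -0.2  44.2] F [-2.65 -2.87  5.8 ] w 0.0481
units in present tool axes [ 0.021 -0.014  0.005] rot [0.009 0.003 0.002] in aligned axes [ 0.021 -0.014  0.005]
```

View pics/side7z.png

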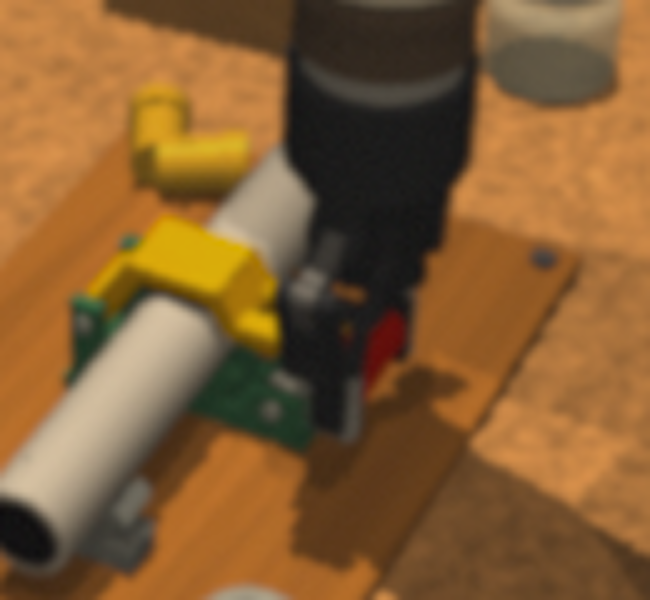

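Call:
send_rows([
  [[-0.03,0,-0.03,0,0,0],[-0.03,0,-0.03,0,0,0],[0,0,0,0,0,0],[0,0,0,0,0,0]],
])

```text
clock: 11.35
eef_pos: [0.4251, -0.0581, 0.0467]
tool_rot: [0.999, 0.05, 0.0, 0.001]
ft_force: [4.1, -4.0, -6.6]
grip_width: 0.048
```

```bash
python3 - <<'E'
from m import *
plan(cl(-78,0.5,44))
for n in("side","top"):
    c=save(n,f"pics/{n}8.png");P=tocl(pts(c))*1000
    m=masks(c)["red"]&(abs(P[...,1])<40)&(P[...,0]>-120)&(P[...,0]<0)&(c["z_map"]>0)
    if m.any(): print(n,m.sum(),np.percentile(P[m],[1,50,99],axis=0).round(1))
E
```

```text
t 11.35 clamp [-81.3  -0.1  46.7] F [ 4.08 -3.97 -6.56] w 0.048
units in present tool axes [ 0.066 -0.012  0.053] rot [ 0.007 -0.003  0.003] in aligned axes [ 0.066 -0.012  0.053]
side 36 [[-90.2 -20.5  63.1]
 [-87.6  -5.3  66.5]
 [-83.4  15.5  70.8]]
```

Call:
send_rows([
  [[-0.08,0,-0.07,0,0,0],[-0.08,0,-0.07,0,0,0],[-0.07,0,-0.07,0,0,0],[-0.05,0,-0.05,0,0,0],[0,0,0,0,0,0],[0,0,0,0,0,0]],
])

```text
clock: 12.2
eef_pos: [0.4134, -0.0592, 0.06]
tool_rot: [0.999, 0.05, 0.003, 0.0]
ft_force: [8.3, -2.8, -10.6]
grip_width: 0.0482
```

```bash
python3 - <<'E'
from m import *
plan(cl(-96.5,0,60.6))
c=save("side","pics/side9.png")
cv2.imwrite("pics/side9z.png",cv2.resize(c["color"][180:300,290:420,::-1],None,fx=5,fy=5,interpolation=cv2.INTER_CUBIC))
P=tocl(pts(c))*1000
m=masks(c)["red"]&(abs(P[...,1])<40)&(P[...,0]>-140)&(P[...,0]<0)&(c["z_map"]>0)
if m.any(): print(m.sum(),np.percentile(P[m],[1,50,99],axis=0).round(1))
E
```

```text
t 12.2 clamp [-93.  -0.  60.] F [  8.28  -2.77 -10.6 ] w 0.0482
units in present tool axes [-0.07  -0.    -0.013] rot [ 0.004 -0.029  0.005] in aligned axes [-0.07  -0.    -0.012]
32 [[-101.7  -19.5   74.2]
 [ -99.7   -6.8   79.2]
 [ -95.6    9.    83.5]]
```

View pics/side9z.png

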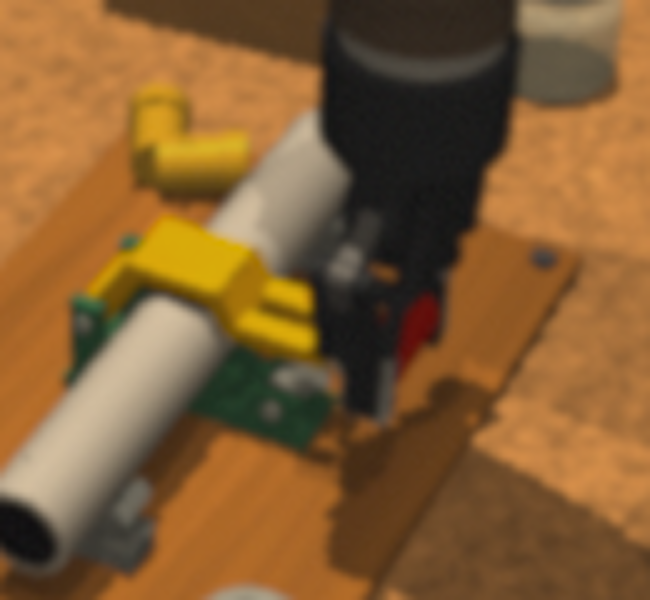

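Call:
send_rows([
  [[-0.04,0,-0.05,0,0,0],[0.07,0,-0.06,0,0,0],[0.07,0,-0.06,0,0,0],[0.08,0,-0.05,0,0,0],[0.09,0,-0.06,0,0,0],[0,0,0,0,0,0],[0,0,0,0,0,0]],
])

```text
clock: 13.12
eef_pos: [0.4244, -0.058, 0.0727]
tool_rot: [0.999, 0.05, -0.0, 0.0]
ft_force: [7.1, -4.0, -14.1]
grip_width: 0.048
```

```bash
cat >> m.py <<'E'
def hs():
    o=get_obs();p=tocl(o["eef_pos"])*1000;h=p+[1.1,0,14]-[-46,0,28];F=o["ft_force"]@R
    r=np.hypot(h[0],h[2]);s=np.arctan2(-h[0],h[2]);u=np.array([-np.sin(s),0,np.cos(s)])
    print('t',round(o["clock"],2),'tcp',p.round(1),'head',(h+[-46,0,28]).round(1),'R',r.round(1),'s',s.round(3),'F',F.round(1),'Falong',(F@u).round(1),'w',round(o["grip_width"],4))
E
python3 - <<'E'
from m import *
hs()
E
```

```text
t 13.12 tcp [-82.    0.1  72.7] head [-80.9   0.1  86.7] R 68.3 s 0.536 F [  6.7  -4.7 -14.1] Falong -15.5 w 0.048
```

Call:
send_rows([
  [[0.12,0,-0.05,0,0,0],[0.11,0,-0.05,0,0,0],[0.1,0,-0.03,0,0,0],[0.1,0,-0.02,0,0,0],[0,0,0,0,0,0],[0,0,0,0,0,0]],
])

```text
clock: 13.88
eef_pos: [0.4417, -0.0563, 0.0785]
tool_rot: [0.999, 0.05, -0.004, 0.001]
ft_force: [0.7, -6.0, -15.2]
grip_width: 0.0476
```

```bash
python3 - <<'E'
from m import *
hs()
c=save("side","pics/side10.png")
cv2.imwrite("pics/side10z.png",cv2.resize(c["color"][180:300,290:420,::-1],None,fx=5,fy=5,interpolation=cv2.INTER_CUBIC))
E
```

```text
t 13.88 tcp [-64.6   0.1  78.5] head [-63.5   0.1  92.5] R 66.9 s 0.265 F [  0.1  -6.1 -15.2] Falong -14.7 w 0.0476
```

View pics/side10z.png

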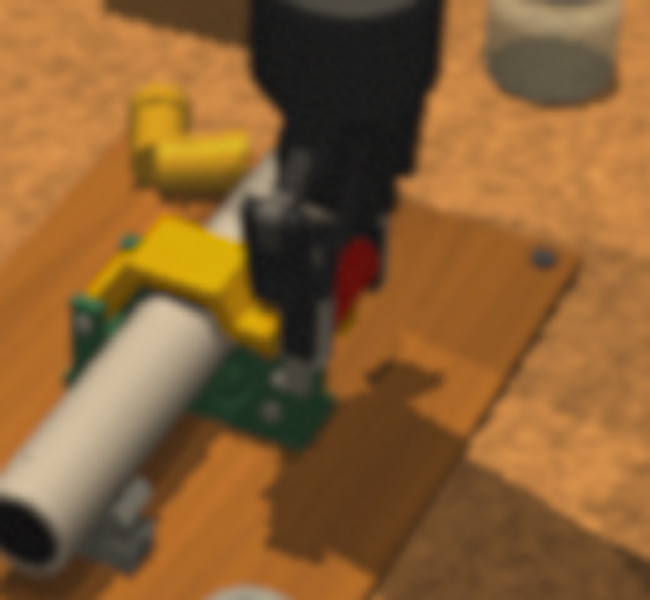

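Call:
send_rows([
  [[0.1,0.01,-0.02,0,0,0],[0.09,0.01,-0.02,0,0,0],[0.08,0,-0.01,0,0,0],[0.07,0,0,0,0,0],[0,0,0,0,0,0],[0,0,0,0,0,0]],
])

```text
clock: 14.68
eef_pos: [0.4575, -0.0549, 0.0809]
tool_rot: [0.999, 0.05, -0.006, -0.0]
ft_force: [-4.1, -3.5, -14.1]
grip_width: 0.0479
```

```bash
python3 - <<'E'
from m import *
hs()
E
```

```text
t 14.68 tcp [-48.7  -0.1  80.9] head [-47.6  -0.1  94.9] R 66.9 s 0.024 F [ -4.4  -3.  -14.1] Falong -13.9 w 0.0479
```

```bash
python3 - <<'E'
from m import *
ims=[]
for n in("side","top"):
    c=save(n,f"pics/{n}11.png");P=tocl(pts(c))*1000
    m=masks(c)["red"]&(abs(P[...,1])<40)&(P[...,0]>-140)&(P[...,0]<0)&(c["z_map"]>0)
    if m.any(): print(n,m.sum(),np.percentile(P[m],[1,50,99],axis=0).round(1))
    a,b=((180,300),(290,420)) if n=="side" else ((200,300),(260,390))
    ims.append(cv2.resize(c["color"][a[0]:a[1],b[0]:b[1],::-1],(390,360),interpolation=cv2.INTER_CUBIC))
cv2.imwrite("pics/b11.png",np.hstack(ims))
E
```

```text
side 67 [[-59.6 -20.1  92.9]
 [-56.   -3.4  98.3]
 [-49.   19.8 103.2]]
```

View pics/b11.png

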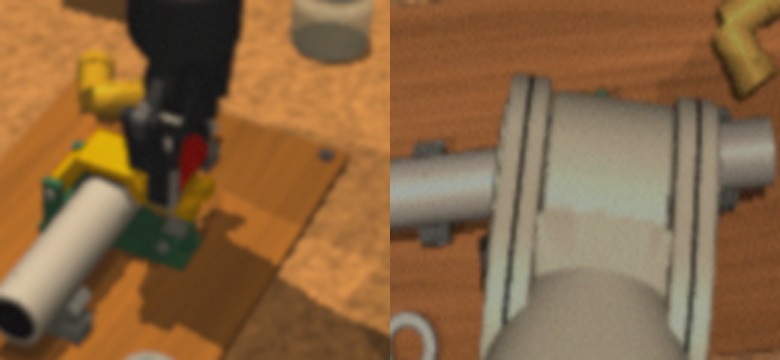

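Call:
send_rows([
  [[0,0,0.04,0,0,0],[0,0,0.04,0,0,0],[0,0,0.04,0,0,0],[0,0,0.04,0,0,0],[0,0,0,0,0,0]],
])

```text
clock: 15.4
eef_pos: [0.458, -0.0549, 0.0734]
tool_rot: [0.999, 0.05, -0.005, -0.0]
ft_force: [-4.0, -4.5, -11.3]
grip_width: 0.0483
```

```bash
python3 - <<'E'
from m import *
hs()
E
```

```text
t 15.4 tcp [-48.2  -0.2  73.4] head [-47.1  -0.2  87.4] R 59.4 s 0.019 F [ -4.4  -4.1 -11.3] Falong -11.2 w 0.0483
```

Force follows the spring (11.2 N at about 15.4 mm out). I'll go on in smaller steps.

Call:
send_rows([
  [[0,0,0.03,0,0,0],[0,0,0.03,0,0,0],[0,0,0,0,0,0]],
])

```text
clock: 15.78
eef_pos: [0.4582, -0.0549, 0.0706]
tool_rot: [0.999, 0.05, -0.005, -0.0]
ft_force: [-3.3, -4.3, -9.7]
grip_width: 0.0479
```

Call:
send_rows([
  [[0,0,0.03,0,0,0],[0,0,0,0,0,0]],
])

```text
clock: 16.02
eef_pos: [0.4583, -0.0549, 0.0696]
tool_rot: [0.999, 0.05, -0.005, 0.0]
ft_force: [-4.3, -2.8, -7.2]
grip_width: 0.0482
```

Call:
send_rows([
  [[0,0,0.02,0,0,0],[0,0,0,0,0,0]],
])

```text
clock: 16.27
eef_pos: [0.4583, -0.0549, 0.0693]
tool_rot: [0.999, 0.05, -0.004, 0.0]
ft_force: [-6.7, -3.8, -1.1]
grip_width: 0.0482
```

Call:
send_rows([
  [[-0.02,0.01,0.01,0,0,0],[0,0,0,0,0,0]],
])

```text
clock: 16.52
eef_pos: [0.4583, -0.055, 0.0693]
tool_rot: [0.999, 0.05, -0.003, -0.001]
ft_force: [-5.1, -2.2, -0.5]
grip_width: 0.0481
```

```bash
python3 - <<'E'
from m import *
hs()
c=save("side","pics/side12.png")
cv2.imwrite("pics/side12z.png",cv2.resize(c["color"][180:300,290:420,::-1],None,fx=5,fy=5,interpolation=cv2.INTER_CUBIC))
P=tocl(pts(c))*1000
m=masks(c)["red"]&(abs(P[...,1])<40)&(P[...,0]>-140)&(P[...,0]<0)&(c["z_map"]>0)
print(m.sum(),np.percentile(P[m],[1,50,99],axis=0).round(1))
E
```

```text
t 16.52 tcp [-48.   -0.3  69.3] head [-46.9  -0.3  83.3] R 55.3 s 0.016 F [-5.3 -1.7 -0.5] Falong -0.4 w 0.0481
66 [[-59.1 -19.6  81.3]
 [-55.2  -4.4  87.7]
 [-47.9  17.2  91.9]]
```

View pics/side12z.png

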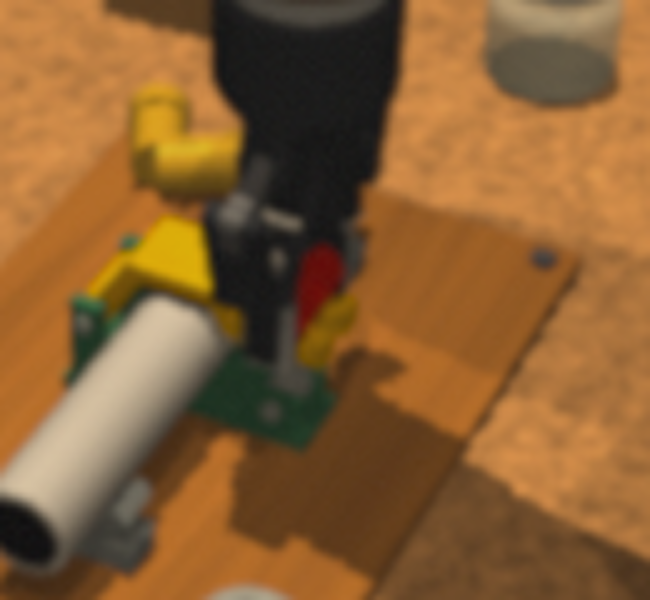

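Call:
send_rows([
  [[-0.04,0.01,0.01,0,0,0],[0,0,0,0,0,0]],
])

```text
clock: 16.82
eef_pos: [0.4583, -0.0551, 0.0692]
tool_rot: [0.999, 0.05, -0.001, -0.001]
ft_force: [-4.9, 1.7, 0.9]
grip_width: 0.0479
```

Call:
send_rows([
  [[-0.03,0,0.01,0,0,0],[0,0,0,0,0,0]],
])

```text
clock: 17.08
eef_pos: [0.4583, -0.0552, 0.0692]
tool_rot: [0.999, 0.05, 0.0, -0.001]
ft_force: [-3.7, 3.1, 2.7]
grip_width: 0.0479
```

Call:
send_rows([
  [[0,0,0,0,0,0],[0,0,0,0,0,0],[0,0,0,0,0,0],[0,0,0,0,0,0]],
], grip=0.1)

```text
clock: 17.58
eef_pos: [0.4585, -0.0565, 0.0689]
tool_rot: [0.999, 0.05, 0.0, 0.0]
ft_force: [0.4, 0.4, 0.5]
grip_width: 0.0768
```

Call:
send_rows([
  [[0,0,-0.2,0,0,0],[0,0,-0.5,0,0,0],[0,0,-0.9,0,0,0],[0,0,-0.9,0,0,0],[-0.9,0,-0.5,0,0,0],[-0.9,0,0,0,0,0],[-0.9,0,0,0,0,0],[0,0,0,0,0,0]],
])

```text
clock: 18.58
eef_pos: [0.3211, -0.0697, 0.2194]
tool_rot: [0.999, 0.049, 0.0, 0.0]
ft_force: [1.5, -0.2, -0.4]
grip_width: 0.0768
```

```bash
python3 - <<'E'
from m import *
ims=[]
for n in("side","top"):
    c=save(n,f"pics/{n}13.png");P=tocl(pts(c))*1000
    m=masks(c)["red"]&(abs(P[...,1])<40)&(P[...,0]>-140)&(P[...,0]<0)&(c["z_map"]>0)
    if m.any(): print(n,m.sum(),np.percentile(P[m],[1,5,50,95,99],axis=0).round(1))
    h=cv2.cvtColor(c["color"],cv2.COLOR_RGB2HSV)
    inb=(abs(P[...,1])<19)&(c["z_map"]>0)&(h[...,1]>150)&(h[...,0]>14)&(h[...,0]<34)&(P[...,2]>55)
    for a,b in((-68,-62),(-33,-28),(-15,-5),(-5,5),(5,15)):
        q=P[inb&(P[...,0]>a)&(P[...,0]<b)]
        if len(q):print(a,b,len(q),np.percentile(q[:,2],[25,50,75]).round(1))
    c0=load(f"pics/{n}0.npz")
    for cc in(c0,c):
        Q=tocl(pts(cc))*1000;g=masks(cc)["gray"]&(abs(Q[...,0])<25)&(abs(Q[...,1])<150)&(abs(Q[...,1])>30)&(Q[...,2]>55)&(Q[...,2]<85)
        print('tube',Q[g].mean(0).round(1),Q[g].min(0).round(1),Q[g].max(0).round(1))
    a,b=((180,300),(290,420)) if n=="side" else ((200,300),(260,390))
    ims.append(cv2.resize(c["color"][a[0]:a[1],b[0]:b[1],::-1],(400,400),interpolation=cv2.INTER_CUBIC))
cv2.imwrite("pics/b13.png",np.hstack(ims)); print(get_obs()["clock"],get_obs()["ft_force"])
E
```

```text
side 158 [[-58.7 -23.3  75.6]
 [-58.2 -21.   80.9]
 [-52.    1.2  88.1]
 [-42.5  22.8  91.2]
 [-40.4  23.4  91.7]]
-68 -62 52 [64.8 69.1 71.5]
-33 -28 19 [65.9 67.9 68.8]
-15 -5 59 [80.9 82.5 83.4]
-5 5 60 [81.4 82.3 83.1]
5 15 61 [81.5 82.3 83.4]
tube [-13.3  41.4  59.4] [ -20.3 -131.9   55. ] [ 20.9 149.   68.6]
tube [-12.9  58.5  59.7] [ -20.3 -126.5   55. ] [ 20.2 149.8  70.8]
top 190 [[-57.8 -22.5  83.9]
 [-57.1 -20.5  86.2]
 [-49.1  -0.4  90.4]
 [-40.7  19.5  94. ]
 [-39.9  21.1  96.1]]
-68 -62 31 [71.4 73.9 74.7]
-33 -28 36 [68.3 70.1 70.8]
-15 -5 76 [83.2 84.4 85.5]
-5 5 73 [83.2 84.5 85.7]
5 15 77 [83.  84.2 85.5]
tube [-0.3  4.1 68.1] [ -19.2 -140.    55.4] [ 20.5 147.9  76.9]
tube [-0.4  3.8 68. ] [ -19.2 -140.6   55.3] [ 20.3 147.9  77.1]
18.675 [-0.88167185 -0.32848968 -0.19013986]
```

View pics/b13.png

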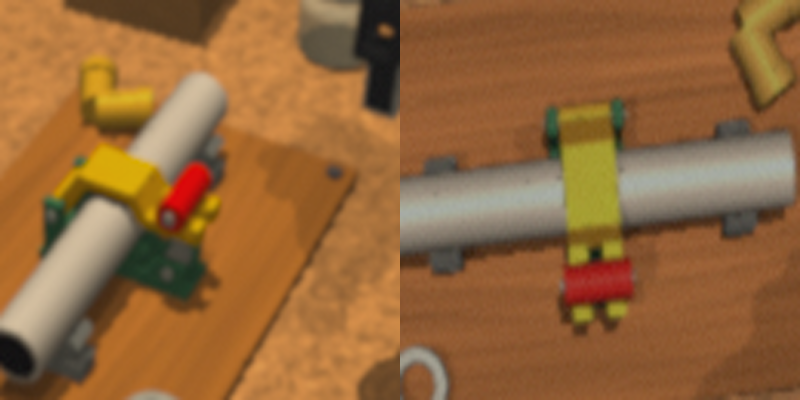

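```bash
python3 -c "
from h import *
print(job_done())"
```

```text
the job is handed in; nothing more can be done
None
```

The clamp is closed, the bolt head is seated behind the lips of the ear, and I handed the job in at about 18.7 s of the 53 s. No verdict came back.

- **Yellow half:** I swung it over the tube and pressed on its flat top plate rather than the ear. The push reached 26 N, which I estimate put 19 to 29 N on the pad, under the 55 N that dents the tube.
- **Bolt:** I took the head by its bosses and drew it about 24 mm out. I swung it upright and lowered it in small steps until the ear carried the spring. I let go with the wrist forces at 4 N or less on each axis, and the gripper came away clear.

Last checks, from both cameras:

| Check | Measured | Allowed |
|---|---|---|
| Cap angle | about 0 rad | under 0.09 |
| Head from seat along x | about -3 mm | -10 to +10 |
| Head centre above ear | about 10.5 mm | 9 to 13 |
| Bolt lean | about 0.06 rad | under 0.20 |
| Tube movement | none found (top view, within 1 mm) | under 12 mm |

**Doubtful points:**
- **Head height:** while gripped, the arm's own position put the head at 83.3 mm, where the cameras gave about 80.5 mm. By the arm's figure the head would sit about 13 mm above the ear, at the edge of the allowed range. I put this down to not knowing exactly where the pads held it.
- **Grip width:** it read 48 mm on the bosses, where 51 mm was expected.
- **Pad force:** I could not measure it directly.
- **Bystanders:** I did not measure them. The elbow and collar look unmoved in the pictures, and no unexpected contact force showed.

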